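# Set the lane divider and hold a carton pressed into its lane

## Robot

A 6-joint arm with a two-finger parallel gripper is mounted at the origin on the work surface. World frame = base frame: x ahead of the robot, y to its left, z up, the work surface at z = 0. Lengths are in mm, angles in rad, forces in N, time in s.
With the tool pointing down it reaches from about 275 to 825 mm from the base axis. Payload 4.9 kg.
Tool frame: the origin (TCP) lies at the very end of the fingers, on their centre line; the grasp point (between the pads) lies 19 mm behind it; z points along the fingers, y is the line along which they close (so a half turn about z gives the same grasp; the last joint's range is limited). The gripper opens to 85 mm and grips with 20 to 120 N. Pads are 22 mm wide; open, the fingers measure 114 mm over their backs; the gripper's body (76 mm by 85 mm) begins 54 mm behind the grasp point. The pads swing forward as they close: fully open they stand 13 mm farther back than shut.
Start: joints at [-0.134, 0.326, -0.193, 1.052, 0, 1.437], TCP at [550.017, 0.009, 231.281] pointing down, gripper open.
Joint ranges: [-2.65, 2.65], [-0.97, 1.79], [-1.3, 1.35], [-1.93, 2.1], [-1.47, 1.37], [-3.14, 3.14]. Speed limits (rad/s): [2.57, 2.57, 3.14, 3.14, 3.14, 3.14].

## Interface

Orientations are given as [roll, pitch, yaw] about the fixed x, y, z axes, in that order (R = Rz(yaw) Ry(pitch) Rx(roll)).
In Python, from bench import bot, solve_ik, imaging gives the robot as it stands. Calls block until the motion is done:
- bot.move_ptp(position, orientation): joint-space move of the TCP to a pose.
- bot.movel(position, rot=None, max_speed=150, threshold=None): straight line of the TCP; rot=None keeps the orientation; max_speed is the mean speed in mm/s. With threshold (N) it stops when the force on the tool has changed by that much, and returns True; else False.
- bot.move_j(angles): joint-space move.
- bot.grip(opening, effort=None): opening from 0.0 (shut) to 1.0 (fully open); effort is the grip in N (None keeps the last); returns when the fingers have stopped.
- bot.dwell(seconds).
- solve_ik(position, orientation): joint angles nearest the present ones, or None.
- bot.get_state(): the state.
- imaging.capture(name): name is "scene" or "side" or "wrist"; returns the picture (400x640x3 uint8, blue, green, red); there is no depth.
- imaging.camera_model(name): a dict with "K" (3x3 intrinsics, pixels), "k1" (the pictures are not rectified: a ray, as slopes to the right and down, at radius r is drawn at 1 + k1 r^2 times it, then the intrinsics apply), "position" and "rotation" of the camera in the world. Camera axes: x right, y up, looking along -z (the intrinsics and any distortion apply to the point x, -y, -z); pixel columns grow to the right and rows downward; lengths in mm; the calibration is good to about 2 mm. A picture is of the moment at which its call begins: read the wrist's pose just before it. camera_model takes no time and is no camera call; for the wrist camera it gives the pose at the moment of the call.
A pose or a line that the arm cannot do raises bot.IKError and nothing moves.
- bot.sign_off(): hands the job in; it is judged then, once.
The state is a dict: "t": time; "qpos": joint angles; "joint_velocities": joint speeds; "effort": joint torques, N m; "tcp_pos": TCP position; "orientation": TCP orientation; "contact_force": force on the tool from outside, world axes, zero at the start; "wrist_torque": the same for the moment, N m; "opening": opening from 0.0 (shut) to 1.0 (fully open); "gripper_force": force on a finger pad.
Only numpy, scipy, OpenCV 4.12 (cv2) and the standard library are available. Lean on these libraries where they do the work, as an engineer would, in place of code of your own. Each camera call takes 0.05 s, during which the arm holds its last target. There are 200 camera calls.

## Task

Set the shelf tray up for the tall narrow carton: slide the lane divider by its front tab until it is in line with the pointer on the tray's front edge, then put the carton upright into the one gap beside the divider that is wide enough and push it straight back against the sprung bar until the bar is on its stop and the carton's front is flush with the stock boxes. Finish while still holding the carton pressed there, with the divider still in line with the pointer; leave the other goods where they are.

Things in the scene. Friction and masses are not known exactly. Their poses are not given: they have to be found in the camera images.
- tray: Low grey display tray fixed on the table, 220 (x) x 290 (y) x 12 mm floor; origin under its centre on the table; +x points to its back (away from the robot), -x edge is the open front (at x = -110), +y to the left; goods stand on its floor 12 mm above the table. Small rims only at the back (top 42 mm above the table) and beside the rear part (top 30 mm).
- divider (a joint): Position (m) of the lane divider along the tray's y axis, 0 with its mid-plane on the tray's centre line, -0.045 to 0.045. It stays where left; about 3 N moves it.
- divider_grip (a point): Centre of the top of the divider's front grip tab. The divider is an aluminium plate 10 mm thick (tray y) standing along tray x. The tab, its taller front end, is 35 mm long, at tray x -90 to -55 (this point -72.5), top 73 mm above the table; behind it the plate, top 57 mm, reaches tray x = 25. Grasp the tab across its 10 mm. Axes as the tray's.
- mark: Dark steel pointer fixed on the front edge of the tray, 14 long x 10 wide x 12 mm high, lying in front of the tray and pointing back into it; the divider is to stand in line with it. Origin at the front edge of the tray, mid-width of the pointer, on the table; axes parallel to the tray's.
- broad_box: Plain cardboard stock box 65 (x) x 80 (y) x 50 mm high on the tray, it does not move; origin centre of its underside, 88 mm (in tray y) to one side of the mark; its front face at tray x = -40, back at 25. With the divider on the mark the gap between them is 43 mm: too narrow for the carton.
- slim_box: Like broad_box but 65 (x) x 44 (y) x 50 mm high, does not move; origin centre of its underside, 88 mm (tray y) to the other side of the mark; front face at tray x = -40, back at 25. With the divider on the mark the gap between them is 61 mm: wide enough. Which side is slim and which broad varies.
- pusher (a joint): How far (m) the sprung steel back bar is pushed back: 0 at rest, 0.030 on its stop, where a carton pressed against it has its front flush with the fronts of the stock boxes. Spring about 2.6 N at rest, 6.5 N at the stop; springs forward when let go.
- pusher_face (a point): Centre of the front face of the back bar, which runs across the whole tray (270 mm in y) and 12 mm thick, from 14 to 76 mm above the table; at tray x = 30 at rest, 60 on its stop.
- carton: The loose plain cardboard carton to load, tall and narrow: 100 (own x) x 52 (own y) x 100 mm high, about 0.35 kg; stands upright on the table on the robot's right; origin centre of its underside. If it is pressed down hard while pushed, its foot drags and it tips. Goes in with its x axis along the tray's (either end first).
- tin_a: Bystander: tin, 74 mm across, 110 high, left of the tray; origin centre of underside.
- tin_b: Bystander: like tin_a, farther back on the left.
- tin_c: Bystander: like tin_a, at the far right.
- jar: Bystander: jar 70 mm across, 100 high, to the left in front of tin_a.
- flat_tin: Bystander: flat steel tin 72 mm across, 30 high, just right of the tray.
- wide_carton: Bystander: cardboard carton 100 x 85 x 90 mm high, wider and lower than the one to load, beyond it on the right.
- tape: Bystander: roll of tape lying flat, 100 mm across, 45 high, right of the carton.

How it is judged (in metres and radians):
On the way:
1. the divider stands in line with the pointer (within 5 mm) with the carton not yet in the gap (y of divider_grip in the frame of mark between -0.005 and 0.005 m and velocity of joint divider between -0.01 and 0.01 m/s and value of joint pusher below 0.01 m), for 0.2 s.
At the end, for the whole second after the job is handed in: Divider within 7 mm of the pointer's line; carton upright (5 deg) and square (6 deg) on the tray floor between divider and slim box, at rest, front within 6 mm of flush, back bar within 4 mm of its stop; fingers hold or press the carton (over 1 N) and it presses on the tray and bar (over 4 N) (y of divider_grip in the frame of mark between -0.007 and 0.007 m and value of joint pusher above 0.026 m and x of carton in the frame of tray between 0.004 and 0.016 m and y of carton in the frame of tray between -0.06 and 0.06 m and z of carton in the frame of tray between 0.006 and 0.018 m and horizontal distance between carton and slim_box below 0.075 m and angle between the x axis of carton and the x axis of tray, either way round below 0.1 rad and angle between carton's own z axis and vertical below 0.09 rad and contact force between the fingers and carton above 1 N and contact force between carton and tray above 4 N and linear speed of carton below 0.02 m/s); the arm keeps its last pose, push and grip.
It fails at once if a bystander is moved more than 30 mm (distance of any of tin_a, tin_b, tin_c, jar, flat_tin, wide_carton, tape from where it was at the start of the episode above 0.03 m).
It also fails if it takes over 58 s, if anything falls off the work surface, if the arm or the gripper's body presses on something with over 40 N, if the wrist force passes 120 N, or if a joint passes its speed limit or range.

## Working session

There is one attempt and no reset: what is moved stays moved. The work goes in short steps, each a Python script; the robot and the scene stay as the last script left them, time stands still between calls to the robot, and variables do not carry over. Pictures are saved under pics/ and viewed, at most 10 in all, crops included, and the job is handed in when it is done.

```bash
mkdir -p pics && ls && cat > h.py <<'E'
import numpy as np, cv2
from bench import bot, solve_ik, imaging
def ray(m,u,v):
    K=np.array(m["K"],float); p=np.array([[[u,v]]],float)
    d=np.array([m["k1"],0,0,0,0],float)
    x,y=cv2.undistortPoints(p,K,d)[0,0]
    R=np.array(m["rotation"],float)
    if R.shape!=(3,3): raise ValueError(R)
    return np.array(m["position"],float), R@np.array([x,-y,-1.])
def at_z(m,u,v,z):
    o,d=ray(m,u,v); return o+d*(z-o[2])/d[2]
def proj(m,P):
    K=np.array(m["K"],float); R=np.array(m["rotation"]); c=(np.array(P,float)-np.array(m["position"]))@R
    x,y=c[0]/-c[2],-c[1]/-c[2]; f=1+m["k1"]*(x*x+y*y)
    return K[0,0]*x*f+K[0,2],K[1,1]*y*f+K[1,2]
E
python3 - <<'E'
from h import *
import json
for n in ("scene","side","wrist"):
    m=imaging.camera_model(n); print(n,{k:np.round(np.array(v,float),3).tolist() for k,v in m.items() if k!="name"})
    cv2.imwrite(f"pics/{n}0.png",imaging.capture(n))
a=cv2.imread("pics/scene0.png"); cv2.imwrite("pics/scene0b.png",cv2.resize(a,(800,500),interpolation=cv2.INTER_CUBIC))
print(bot.get_state())
E
```

```text
pics
scene {'K': [[483.23, 0.0, 311.924], [0.0, 483.23, 199.34], [0.0, 0.0, 1.0]], 'k1': -0.098, 'position': [1017.457, -733.297, 1176.981], 'rotation': [0.654, 0.01, 0.552]}
side {'K': [[453.22, 0.0, 321.142], [0.0, 453.22, 197.465], [0.0, 0.0, 1.0]], 'k1': -0.025, 'position': [-0.668, -712.053, 961.94], 'rotation': [0.781, -0.013, -0.673]}
wrist {'K': [[299.19, 0.0, 318.891], [0.0, 299.19, 202.322], [0.0, 0.0, 1.0]], 'k1': -0.005, 'position': [549.727, 84.972, 373.678], 'rotation': [-0.334, 0.002, -0.0]}
{'t': 0.15, 'qpos': array([-1.34193775e-01,  3.26802673e-01, -1.93341623e-01,  1.05202467e+00,
       -1.03152925e-05,  1.43660628e+00]), 'joint_velocities': array([ 0.00016189, -0.00075939,  0.00316048, -0.00011706,  0.00214462,
        0.00092426]), 'effort': array([ 1.04211274e-03, -4.43704247e+01,  2.62664723e+01,  1.04285317e-02,
       -1.23322516e-04, -3.51401161e-05]), 'tcp_pos': array([5.49552113e+02, 7.21827104e-02, 2.30670683e+02]), 'orientation': array([-3.14023097e+00, -1.73419574e-04,  1.57079249e+00]), 'contact_force': array([-0.22189638,  0.32412119, -0.42585582]), 'wrist_torque': array([-0.02559494,  0.00299688,  0.00424951]), 'gripper_force': 0.0, 'opening': 1.0000476707205}
```

View pics/scene0.png

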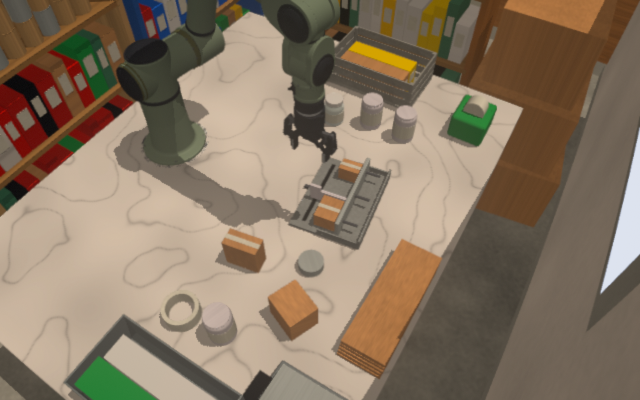

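View pics/wrist0.png

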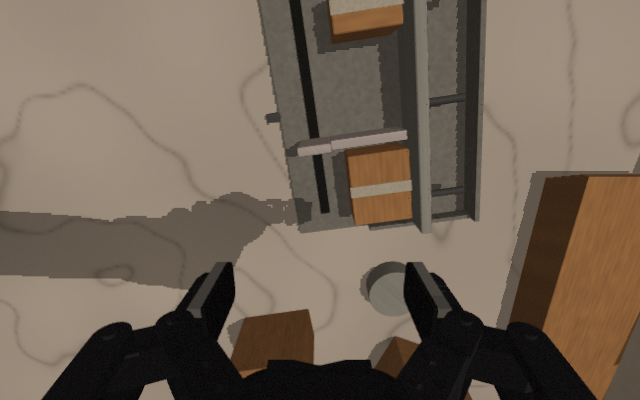

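Scene: the tray is at about (340,200), the carton at (244,250), and the flat tin at (311,262). Wrist: the pointer is at (272,118), with the divider running from (298,150) to (406,135), so it needs to go toward +y. The broad box is on the right (–y) and the slim box on the left.

```bash
python3 - <<'E'
s=open('h.py').read().replace('''    if R.shape!=(3,3): raise ValueError(R)
''','').replace('R=np.array(m["rotation"],float)','R=rot(m)').replace('R=np.array(m["rotation"])','R=rot(m)')
s=s.replace('def ray','from scipy.spatial.transform import Rotation\ndef rot(m): return Rotation.from_euler("xyz",m["rotation"]).as_matrix()\ndef ray')
open('h.py','w').write(s)
E
python3 - <<'E'
from h import *
w=cv2.imread("pics/wrist0.png")[0:240,250:490]
cv2.imwrite("pics/wcrop.png",cv2.resize(w,None,fx=2.5,fy=2.5,interpolation=cv2.INTER_CUBIC))
ms,mi=imaging.camera_model("scene"),imaging.camera_model("side")
c=at_z(ms,244,240,100); print(c,proj(mi,c))
u,v=map(int,proj(mi,c))
a=cv2.imread("pics/scene0.png")[215:285,205:285]; b=cv2.imread("pics/side0.png")
u0,v0=max(u-50,0),max(v-40,0); b=b[v0:v0+110,u0:u0+100]; print(u0,v0,b.shape)
A=cv2.resize(a,None,fx=5,fy=5,interpolation=cv2.INTER_CUBIC);B=cv2.resize(b,None,fx=4,fy=4,interpolation=cv2.INTER_CUBIC)
o=np.zeros((max(A.shape[0],B.shape[0]),A.shape[1]+B.shape[1],3),np.uint8);o[:A.shape[0],:A.shape[1]]=A;o[:B.shape[0],A.shape[1]:]=B
cv2.imwrite("pics/carton.png",o);print(o.shape)
E
```

```text
[ 492.74990351 -244.02024917  100.        ] (np.float64(355.6831964735495), np.float64(251.44856495117386))
305 211 (110, 100, 3)
(440, 800, 3)
```

View pics/wcrop.png

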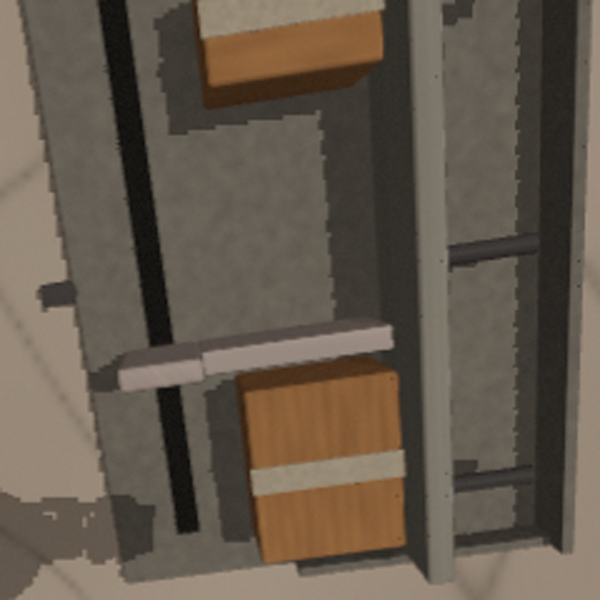

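View pics/carton.png

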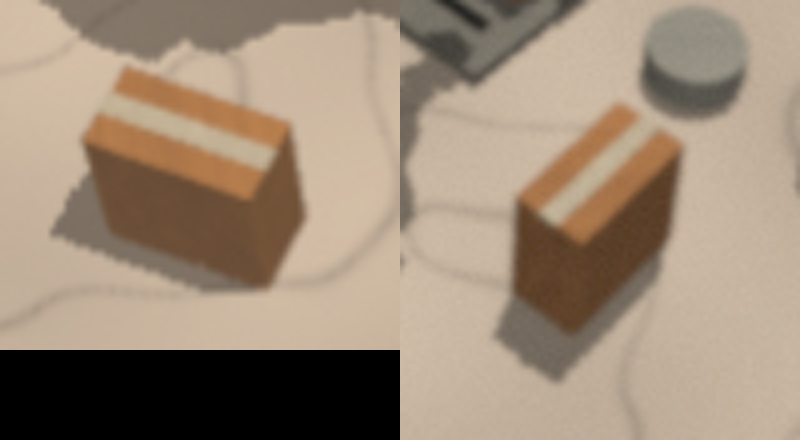

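Wrist crop: the pointer meets the tray edge at (75,294), the tab top is centred at about (161,371), and the broad box top corners are (238,377), (398,371), (263,563) and (405,543). The slim box's near top edge is (207,85) to (383,60), and the tray corner is (126,582). Carton crops: the scene top corners are (125,67), (292,124), (250,199) and (84,140). The side ones are (620,103), (682,150), (582,243) and (518,200).

```bash
python3 - <<'E'
from h import *
from scipy.optimize import least_squares
w,s,i=[imaging.camera_model(n) for n in("wrist","scene","side")]
px=lambda x,y,f,u0,v0:((x+.5)/f-.5+u0,(y+.5)/f-.5+v0)
def T(p,q):
    c,n=np.cos(p[2]),np.sin(p[2]); return [p[0]+c*q[0]-n*q[1],p[1]+n*q[0]+c*q[1],q[2]]
obs=[((126,582),lambda m,d:(-110,-145,12)),((238,377),lambda m,d:(-40,m-48,62)),((398,371),lambda m,d:(25,m-48,62)),
((263,563),lambda m,d:(-40,m-128,62)),((405,543),lambda m,d:(25,m-128,62)),((207,85),lambda m,d:(-40,m+66,62)),((383,60),lambda m,d:(25,m+66,62)),
((120,379),lambda m,d:(-90,d,73)),((392,337),lambda m,d:(25,d,57)),((75,294),lambda m,d:(-110,m,12)),((430,582),lambda m,d:(30,-135,76))]
f=lambda p:np.concatenate([np.subtract(proj(w,T(p,q(p[3],p[4]))),px(*o,2.5,250,0)) for o,q in obs])
r=least_squares(f,[600,50,.1,0,-30],x_scale=[10,10,.1,10,10],loss='soft_l1'); p=r.x
print("tray",p.round(3),"\n",f(p).reshape(-1,2).round(1).tolist())
co=[(50,26),(50,-26),(-50,-26),(-50,26)]
S=[((125,67),-1,1,100),((292,124),1,1,100),((250,199),1,-1,100),((84,140),-1,-1,100),((110,235),-1,-1,0),((268,288),1,-1,0),((305,215),1,1,0)]
I=[((620,103),1,1,100),((682,150),1,-1,100),((582,243),-1,-1,100),((518,200),-1,1,100),((515,293),-1,1,0),((572,333),-1,-1,0)]
for nm,sets in(("both",3),("scene",1),("side",2)):
  def g(c):
    e=[]
    if sets&1: e+=[np.subtract(proj(s,T(c,(50*a,26*b,z))),px(*o,5,205,215)) for o,a,b,z in S]
    if sets&2: e+=[np.subtract(proj(i,T(c,(50*a,26*b,z))),px(o[0]-400,o[1],4,305,211)) for o,a,b,z in I]
    return np.concatenate(e)
  R=least_squares(g,[493,-244,0.3],x_scale=[10,10,.1]); print(nm,R.x.round(3),np.abs(g(R.x)).max().round(1))
print("tab",T(p,(-72.5,p[4],73)),"target",T(p,(-72.5,p[3],73)),"flat tin",at_z(w,393,288,30), at_z(s,311,258,30))
E
```

```text
tray [ 6.11823e+02  7.60420e+01  1.44000e-01  5.57700e+00 -2.95900e+01] 
 [[-0.3, 0.1], [1.8, 5.2], [0.1, -1.3], [-0.2, 0.4], [0.6, 0.8], [0.1, 0.5], [0.2, -0.9], [-1.0, 0.9], [0.6, -0.7], [-1.2, -1.4], [-0.6, -0.0]]
both [ 4.88542e+02 -2.47804e+02  1.70000e-01] 2.0
scene [ 4.89018e+02 -2.48584e+02  1.80000e-01] 0.9
side [ 4.88315e+02 -2.47323e+02  1.66000e-01] 1.9
tab [np.float64(544.3079856426838), np.float64(36.373233851202656), 73] target [np.float64(539.2712579335845), np.float64(71.17734786835948), 73] flat tin [ 649.2514281 -156.9372364   30.       ] [ 650.84171463 -163.61762883   30.        ]
```

```bash
cat >> h.py <<'E'
TR=np.array([611.8,76.0]); TY=0.144; M=5.6; D=-29.6
def tray(x,y,z):
    c,s=np.cos(TY),np.sin(TY); return [TR[0]+c*x-s*y,TR[1]+s*x+c*y,z]
def inv(P):
    c,s=np.cos(TY),np.sin(TY); d=np.array(P[:2])-TR; return np.array([c*d[0]+s*d[1],-s*d[0]+c*d[1],P[2]])
Q=[np.pi,0,TY-np.pi]
E
python3 - <<'E'
from h import *
for y in(TY,TY+np.pi,TY-np.pi): 
    q=solve_ik(tray(-72.5,D,110),[np.pi,0,y]); print(y,None if q is None else np.round(q,2))
bot.move_ptp(tray(-72.5,D,115),Q); print(bot.get_state()["t"])
bot.movel(tray(-72.5,D,48),max_speed=120)
bot.grip(0.0,30)
s=bot.get_state(); print(s["t"],s["tcp_pos"],inv(s["tcp_pos"]),s["opening"],s["gripper_force"],s["contact_force"])
bot.movel(tray(-72.5,M,48),max_speed=60)
s=bot.get_state(); print(s["t"],inv(s["tcp_pos"]),s["opening"],s["contact_force"])
import json
m=imaging.camera_model("wrist"); im=imaging.capture("wrist"); cv2.imwrite("pics/w1.png",im)
json.dump({k:np.array(v).tolist() for k,v in m.items()},open("w1.json","w"))
E
```

```text
0.144 [-0.07  0.43 -0.37  0.77  0.    2.93]
3.2855926535897932 [-0.07  0.43 -0.37  0.77  0.   -0.21]
-2.997592653589793 [-0.07  0.43 -0.37  0.77  0.   -0.21]
1.6083
2.9917 [544.38688513  36.27806825  48.2284686 ] [-72.41559311 -29.6368317   48.2284686 ] 0.11142149360040475 35.42311370372772 [-1.36999226 -0.42808443  2.30007842]
3.725 [-72.33825582   7.1390234   48.18040813] 0.10934358671410412 [-0.52628985  0.88933256  5.47520604]
```

View pics/w1.png

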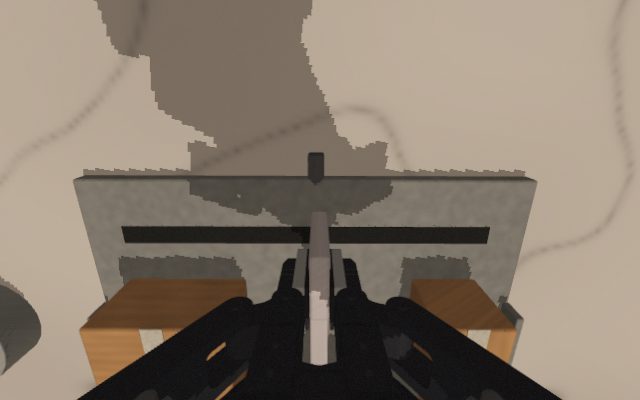

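The mark is at about (316,170), the tab front is at (319,212), and the front tray corners are at (76,180) and (535,180). Next I compute the lateral offset with the calibration.

```bash
python3 - <<'E'
from h import *
import json
m=json.load(open("w1.json"))
im=cv2.imread("pics/w1.png"); print(im[170,300:332,:].sum(1).tolist()); print(im[220,303:335].sum(1).tolist())
for n,u,v,z in(("mark",316,167,12),("markedge",316,180,12),("tabfront",319,212,73),("cornerR",76,180,12),("cornerL",535,180,12)): print(n,inv(at_z(m,u,v,z)).round(1))
s=bot.get_state(); print(s["t"],inv(s["tcp_pos"]),s["orientation"])
E
```

```text
[335, 335, 335, 335, 336, 335, 334, 275, 172, 141, 142, 141, 134, 138, 141, 143, 140, 140, 143, 139, 146, 141, 141, 159, 284, 334, 338, 335, 336, 336, 338, 339]
[219, 213, 220, 215, 220, 222, 224, 223, 245, 254, 257, 263, 264, 263, 270, 274, 275, 274, 271, 267, 267, 272, 267, 262, 242, 230, 226, 227, 234, 232, 227, 225]
mark [-117.5    5.6   12. ]
markedge [-109.4    5.6   12. ]
tabfront [-111.6    7.3   73. ]
cornerR [-109.4 -143.    12. ]
cornerL [-109.5  141.5   12. ]
3.775 [-72.35950941   7.18374683  48.16883482] [ 3.13896593e+00  4.47673732e-04 -2.99635178e+00]
```

```bash
python3 - <<'E'
from h import *
bot.dwell(0.2); s=bot.get_state(); print(s["t"],inv(s["tcp_pos"]).round(2))
e=inv(s["tcp_pos"])[1]-M
if abs(e)>0.6:
    bot.movel(tray(-72.5,M-e,48),max_speed=20); bot.dwell(0.2); s=bot.get_state(); print(s["t"],inv(s["tcp_pos"]).round(2),s["contact_force"])
m=imaging.camera_model("wrist"); im=imaging.capture("wrist")
print("mark",[k for k in range(295,340) if im[168,k].sum()<230], "tab row300",im[310,300:340].sum(1).tolist())
print(inv(at_z(m,0.5*sum([k for k in range(295,340) if im[168,k].sum()<230][::len([k for k in range(295,340) if im[168,k].sum()<230])-1]),168,12)))
bot.grip(0.6); bot.dwell(0.1)
bot.movel(tray(-72.5,M,125),max_speed=150)
m=imaging.camera_model("wrist"); im=imaging.capture("wrist"); cv2.imwrite("pics/w2.png",im)
import json; json.dump({k:np.array(v).tolist() for k,v in m.items()},open("w2.json","w"))
print(bot.get_state()["t"])
E
```

```text
3.975 [-72.31   7.13  48.18]
4.425 [-72.32   5.87  48.2 ] [-0.81445764  1.59036562  5.95546494]
mark [310, 311, 312, 313, 314, 315, 316, 317, 318, 319, 320, 321, 322, 323, 324, 325] tab row300 [57, 38, 60, 55, 56, 60, 70, 62, 55, 216, 378, 442, 474, 490, 499, 503, 507, 508, 509, 507, 507, 503, 502, 507, 508, 506, 491, 473, 402, 229, 55, 62, 63, 61, 60, 62, 51, 39, 54, 45]
[-116.92504046    5.28446479   12.        ]
5.7667
```

View pics/w2.png

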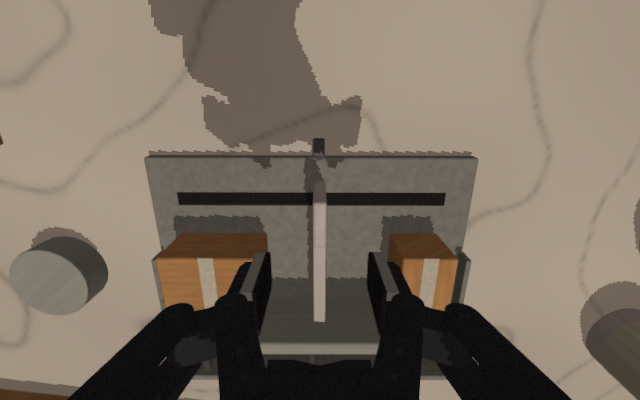

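The divider (319.5 px) is in line with the pointer (318.5 px). Next is the carton.

```bash
python3 - <<'E'
from h import *
import json
m=json.load(open("w2.json"))
for n,u,v,z in(("slim in-front",389,236,62),("broad in-front",267,236,62),("mark",318.5,147,12),("div",319.5,250,57)): print(n,inv(at_z(m,u,v,z)).round(1))
C=[488.5,-247.9]; G=[np.pi,0,0.172-np.pi]
bot.movel(tray(-72.5,M,150))
bot.move_ptp([*C,150],G); bot.grip(1.0); print(bot.get_state()["t"])
bot.movel([*C,56],max_speed=120); 
bot.grip(0.0,45); s=bot.get_state(); print(s["t"],s["tcp_pos"].round(1),s["opening"],s["gripper_force"],s["contact_force"].round(1))
bot.movel([*C,175],max_speed=150)
bot.move_ptp(tray(-24,M+35.5,175),Q); bot.dwell(.2)
s=bot.get_state(); print(s["t"],inv(s["tcp_pos"]).round(1),s["opening"],s["contact_force"].round(1))
m=imaging.camera_model("wrist"); im=imaging.capture("wrist"); cv2.imwrite("pics/w3.png",im)
json.dump({k:np.array(v).tolist() for k,v in m.items()},open("w3.json","w"))
E
```

```text
slim in-front [-59.3  58.9  62. ]
broad in-front [-59.3 -33.5  62. ]
mark [-118.7    5.5   12. ]
div [-44.7   6.3  57. ]
7.75
9.0917 [ 488.9 -247.9   56.7] 0.6048167693741846 48.57736051082611 [0.7 1.  6. ]
11.625 [-24.   39.8 175. ] 0.6030671915782154 [ 0.6 -0.2 -5. ]
```

View pics/w3.png

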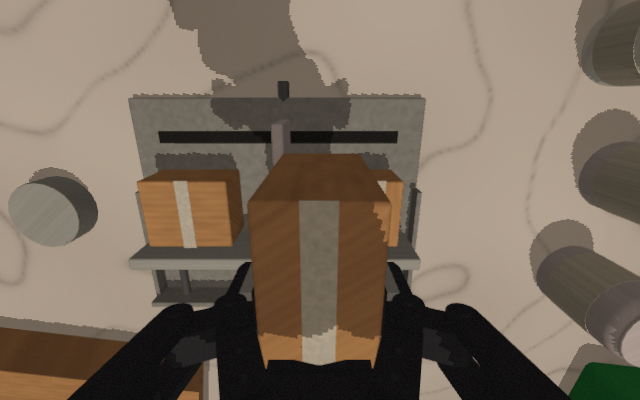

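The carton is held upright. Its front bottom edge runs from (290,154) to (362,154) and its front top edge from (249,200) to (389,200). The pointer is at (283,92).

```bash
python3 - <<'E'
from h import *
import json
m=json.load(open("w3.json")); w2=json.load(open("w2.json"))
for z,P in((118.5,((290,154),(362,154))),(218.5,((249,200),(389,200))),(12,((283,92),(144,171)))):
    print(z,[inv(at_z(m,*p,z)).round(1).tolist() for p in P])
print("slim corner z12",inv(at_z(w2,389,236,12)).round(1),"broad",inv(at_z(w2,267,236,12)).round(1))
print("slim z62 (389,236) vs expected px",proj(w2,tray(-40,M+66,62)),proj(w2,tray(-40,M+66,12)))
E
```

```text
118.5 [[-73.6, 20.8, 118.5], [-73.5, 68.9, 118.5]]
218.5 [[-74.9, 15.6, 218.5], [-74.8, 64.8, 218.5]]
12 [[-114.7, 5.6, 12.0], [-37.6, -143.2, 12.0]]
slim corner z12 [-35.4  71.8  12. ] broad [-35.4 -43.   12. ]
slim z62 (389,236) vs expected px (np.float64(403.4354148689662), np.float64(258.46108158578767)) (np.float64(389.2007399884138), np.float64(231.533327187733))
```

```bash
python3 - <<'E'
from h import *
s=bot.get_state(); print(s["t"],s["orientation"],s["wrist_torque"],inv(s["tcp_pos"]))
a=cv2.resize(cv2.imread("pics/w3.png")[130:230,230:410],None,fx=4.4,fy=4.4,interpolation=cv2.INTER_CUBIC)
cv2.imwrite("pics/w3c.png",a); print(a.shape)
E
```

```text
11.675 [-3.14143449e+00  1.03150915e-04 -2.99935498e+00] [ 0.00063693 -0.01416636 -0.01735319] [-23.97424706  39.96918592 175.07099199]
(440, 792, 3)
```

View pics/w3c.png

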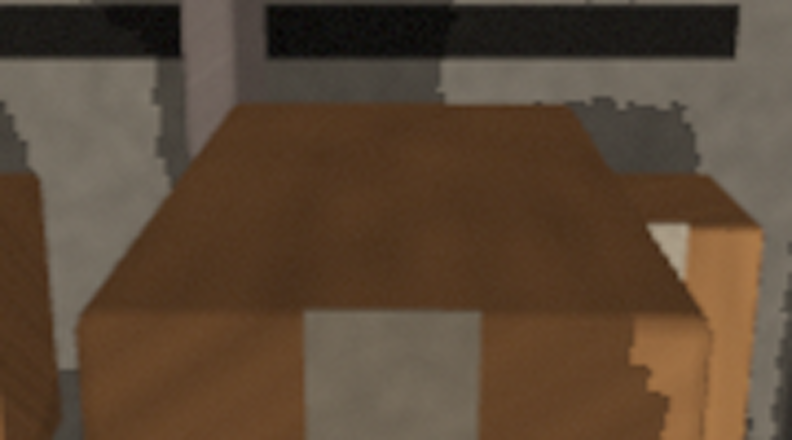

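In the crop, the carton's bottom edge runs from x=237 to 572 and its top edge from 78 to 708. So the bottom centre sits about 1–2 mm to +y of the TCP, the carton is upright, and its front is at tray x≈-74. I can lower it now.

```bash
python3 - <<'E'
from h import *
y=M+36.0
bot.movel(tray(-24,y,130),rot=Q,max_speed=120); bot.dwell(.2)
s=bot.get_state(); e=40.6-inv(s["tcp_pos"])[1]; print(s["t"],inv(s["tcp_pos"]).round(2),e); y+=e
print(bot.movel(tray(-24,y,90),max_speed=60,threshold=8)); s=bot.get_state(); print(s["t"],inv(s["tcp_pos"]).round(2),s["contact_force"].round(1))
print(bot.movel(tray(-24,y,67.5),max_speed=25,threshold=7)); s=bot.get_state(); print(s["t"],inv(s["tcp_pos"]).round(2),s["contact_force"].round(1),s["opening"])
m=imaging.camera_model("wrist"); im=imaging.capture("wrist"); cv2.imwrite("pics/w4.png",im)
sc=imaging.capture("scene"); cv2.imwrite("pics/s4.png",sc)
a=cv2.resize(im[0:360,120:520],(400,360)); b=cv2.resize(sc[140:260,270:410],None,fx=2.8,fy=2.8,interpolation=cv2.INTER_CUBIC)
o=np.zeros((360,400+b.shape[1],3),np.uint8);o[:,:400]=a;o[:b.shape[0],400:]=b[:360];cv2.imwrite("pics/c4.png",o)
E
```

```text
12.4 [-23.2   41.53 131.06] -0.9342589110557284
False
13.2167 [-23.81  40.66  90.1 ] [ 0.5 -0.  -3.9]
True
14.0167 [-24.43  40.9   68.66] [-0.6  0.5  5.4] 0.6062087270285527
```

View pics/c4.png

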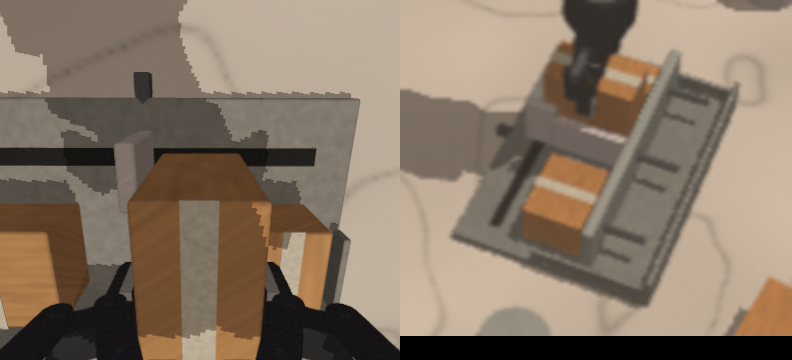

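The carton is on the floor in the gap: its front bottom edge is at about (162–240,154), clear of the tab at (115–155,140). Next I push it back.

```bash
python3 - <<'E'
from h import *
def st(n):
    s=bot.get_state(); f=s["contact_force"]; c,si=np.cos(TY),np.sin(TY)
    print(n,round(s["t"],2),inv(s["tcp_pos"]).round(2),"f_tray",np.round([c*f[0]+si*f[1],-si*f[0]+c*f[1],f[2]],1),round(s["opening"],3),s["orientation"].round(3))
y=40.6
bot.movel(tray(-24,y,69),max_speed=15); bot.dwell(.1); st("relieved")
for x in(-12,-4,4,10):
    r=bot.movel(tray(x,y,69),max_speed=30,threshold=25); st((x,r))
    if r: break
bot.dwell(.3); st("end")
E
```

```text
relieved 14.55 [-23.96  40.54  68.83] f_tray [ 0.2  0.3 -1.4] 0.6 [ 3.141 -0.004 -2.998]
(-12, False) 15.1 [-13.75  40.68  68.94] f_tray [-5.5  0.9  4.4] 0.602 [ 3.141 -0.008 -2.998]
(-4, False) 15.52 [-6.55 40.67 69.03] f_tray [-8.1 -0.3  7.3] 0.604 [ 3.141 -0.009 -2.998]
(4, False) 15.93 [ 0.88 40.66 69.01] f_tray [-10.2   0.4   8.5] 0.6 [ 3.141 -0.01  -2.998]
(10, False) 16.28 [ 6.49 40.67 69.07] f_tray [-11.1  -0.1   9.8] 0.601 [ 3.141 -0.011 -2.998]
end 16.58 [ 6.5  40.66 69.06] f_tray [-11.1  -0.1   9.9] 0.606 [ 3.141 -0.011 -2.998]
```

```bash
python3 - <<'E'
from h import *
def st(n):
    s=bot.get_state(); f=s["contact_force"]; c,si=np.cos(TY),np.sin(TY)
    print(n,round(s["t"],2),inv(s["tcp_pos"]).round(2),"f_tray",np.round([c*f[0]+si*f[1],-si*f[0]+c*f[1],f[2]],1),round(s["opening"],3),s["orientation"].round(3))
    return inv(s["tcp_pos"])[0]
y=40.6
bot.movel(tray(10,y,69.8),max_speed=10); st("up")
for x in(12,13.5,15,16.5,18):
    bot.movel(tray(x,y,69.8),max_speed=15); bot.dwell(.1)
    if st(x)>9.8: break
m=imaging.camera_model("wrist"); im=imaging.capture("wrist"); cv2.imwrite("pics/w5.png",im)
import json; json.dump({k:np.array(v).tolist() for k,v in m.items()},open("w5.json","w"))
sd=imaging.capture("side"); cv2.imwrite("pics/sd5.png",sd)
u,v=map(int,proj(imaging.camera_model("side"),tray(0,20,60)))
a=cv2.resize(im[60:340,150:500],None,fx=1.3,fy=1.3); b=cv2.resize(sd[max(v-60,0):v+60,u-55:u+55],None,fx=3,fy=3,interpolation=cv2.INTER_CUBIC)
o=np.zeros((max(a.shape[0],b.shape[0]),a.shape[1]+b.shape[1],3),np.uint8);o[:a.shape[0],:a.shape[1]]=a;o[:b.shape[0],a.shape[1]:]=b;cv2.imwrite("pics/c5.png",o);print(o.shape,u,v)
E
```

```text
up 16.83 [ 6.5  40.64 69.13] f_tray [-8.1  0.7  4.7] 0.606 [ 3.141 -0.011 -2.998]
12 17.22 [ 8.29 40.64 69.16] f_tray [-10.2   0.1   5.6] 0.601 [ 3.141 -0.011 -2.998]
13.5 17.57 [ 9.63 40.65 69.16] f_tray [-10.2   0.1   5.3] 0.604 [ 3.141 -0.012 -2.998]
15 17.92 [10.83 40.63 69.16] f_tray [-10.8   0.3   6.4] 0.606 [ 3.141 -0.012 -2.998]
(364, 785, 3) 308 169
```

View pics/c5.png

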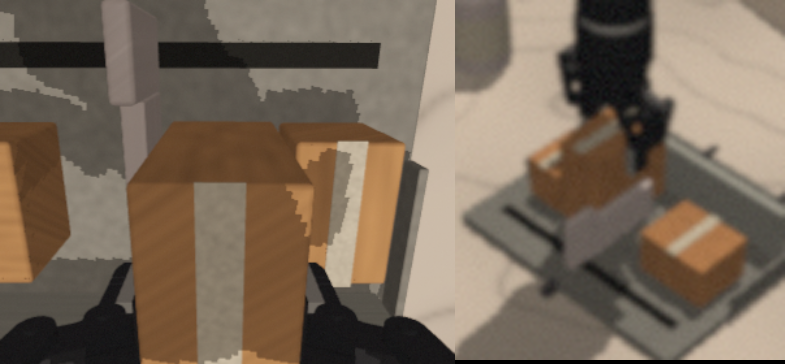

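```bash
python3 - <<'E'
from h import *
import json
def st(n):
    s=bot.get_state(); f=s["contact_force"]; c,si=np.cos(TY),np.sin(TY)
    print(n,round(s["t"],2),inv(s["tcp_pos"]).round(2),"f_tray",np.round([c*f[0]+si*f[1],-si*f[0]+c*f[1],f[2]],1)); return -(c*f[0]+si*f[1])
px=lambda x,y:((x+.5)/1.3-.5+150,(y+.5)/1.3-.5+60)
m=json.load(open("w5.json"))
for n,p,z in(("carton bot",(172,123),12),("carton bot",(277,123),12),("slim bot",(283,123),12),("slim bot",(372,123),12),("broad bot",(55,124),12),("carton top",(128,184),112),("carton top",(310,183),112),("slim top",(404,142),62),("tab top L",(103,0),73)):
    print(n,inv(at_z(m,*px(*p),z)).round(1))
for x in(16,17,18,19):
    bot.movel(tray(x,40.6,69.8),max_speed=15); bot.dwell(.15)
    if st(x)>15: break
E
```

```text
carton bot [-38.9  16.2  12. ]
carton bot [-38.9  70.6  12. ]
slim bot [-38.9  73.7  12. ]
slim bot [-38.9 119.8  12. ]
broad bot [-38.5 -44.6  12. ]
carton top [-38.6  15.7 112. ]
carton top [-38.9  65.6 112. ]
slim top [-39.6 113.8  62. ]
tab top L [-89.4   2.6  73. ]
16 18.42 [10.84 40.66 69.19] f_tray [-13.4   0.3   9.2]
17 18.82 [10.89 40.64 69.23] f_tray [-14.9  -0.2  10.7]
18 19.22 [10.94 40.65 69.25] f_tray [-19.7  -0.5  13.6]
```

```bash
python3 - <<'E'
from h import *
bot.movel(tray(16.6,40.6,69.8),max_speed=15); bot.dwell(.3)
s=bot.get_state(); print(s["t"],inv(s["tcp_pos"]).round(2),s["contact_force"].round(1),s["gripper_force"])
m=imaging.camera_model("wrist"); im=imaging.capture("wrist").astype(int).sum(2)
a=proj(m,tray(-117,M,12)); b=proj(m,tray(-72.5,M,73)); c=proj(m,tray(-72.5,M+5,73)); d=proj(m,tray(-72.5,M-5,73)); print(a,b,c,d)
for p in(a,b):
    u,v=map(int,np.round(p)); print(u-20,v,im[v,u-20:u+21].tolist())
E
```

```text
19.7667 [10.9  40.66 69.21] [-14.8  -1.8  10.5] 48.58932673931122
(np.float64(259.36970053959686), np.float64(23.219321879166756)) (np.float64(239.65332983187426), np.float64(101.49666027196034)) (np.float64(250.86768287481345), np.float64(101.48015029759584)) (np.float64(228.44275782680725), np.float64(101.51466363200457))
239 23 [366, 369, 364, 367, 364, 363, 369, 366, 366, 368, 369, 316, 206, 165, 162, 158, 167, 165, 170, 160, 170, 167, 169, 168, 169, 166, 162, 158, 133, 110, 116, 286, 367, 369, 368, 367, 368, 368, 369, 368, 367]
220 101 [60, 62, 61, 61, 68, 74, 67, 64, 56, 56, 125, 286, 353, 365, 372, 369, 372, 380, 384, 390, 395, 392, 387, 380, 377, 377, 378, 375, 368, 351, 344, 322, 286, 263, 261, 258, 258, 256, 259, 255, 260]
```

The tab is within about 1 mm of the pointer. The bar is on its stop, and the carton is flush, upright and held.

```bash
python3 - <<'E'
from h import *
print(bot.sign_off())
E
```

```text
the job is handed in; nothing more can be done
None
```

I handed the job in at about 20 s, verdict not reported: divider within about 1 mm of the pointer, carton upright beside the slim box, flush with the stock boxes, and still held pressed against the bar on its stop.

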